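# Test three springs at the marked height and fit the right one

## Robot

A 7-joint arm with a two-finger parallel gripper is mounted at the origin on a cart in front of the work surface, level with it; the furniture and walls round the work are solid. World frame = base frame: x ahead of the robot, y to its left, z up, the work surface at z = 0. Lengths are in m, angles in degrees, forces in N, time in s.
With the tool pointing down it reaches from about 0.4 to 0.85 m from the base axis. Payload 6.9 kg.
Tool frame: the origin (TCP) lies at the very end of the fingers, on their centre line; the grasp point (between the pads) lies 19 mm behind it (ctrl.grasp_offset is the distance from the TCP to the grasp point, in m); z points along the fingers, y is the direction in which the jaws open and shut (so a half turn about z gives the same grasp; the last joint's range is limited). The gripper opens to 85 mm and grips with 20 to 120 N. Pads are 22 mm wide; open, the fingers measure 114 mm over their backs; the gripper's body (76 mm by 85 mm) begins 54 mm behind the grasp point. The pads swing forward as they close: fully open they stand 13 mm farther back than shut.
Start: joints at [-58.986, 29.078, -13.613, 85.955, 7.202, 65.827, -8.869], TCP at [0.264, 0.567, 0.231] pointing down, gripper open.
Joint ranges: [-176.47, 176.47], [-13.61, 117.27], [-81.72, 77.17], [0.22, 143.17], [-87.28, 267.28], [10, 112.55], [-165.47, 165.47]. Speed limits (degrees/s): [136.94, 136.94, 180, 180, 180, 180, 180].

## Interface

Orientations are given as [roll, pitch, yaw] about the fixed x, y, z axes, in that order (R = Rz(yaw) Ry(pitch) Rx(roll)).
In Python, from bench import ctrl, camera, get_calibration gives the robot as it stands. Calls block until the motion is done:
- ctrl.move_pose(position, orientation): joint-space move of the TCP to a pose.
- ctrl.move_linear(position, rotation=None, speed=0.15): straight line of the TCP; rotation=None keeps the orientation; speed is the mean speed in m/s.
- ctrl.move_joints(angles): joint-space move.
- ctrl.grip(opening, force=None): opening from 0.0 (shut) to 1.0 (fully open); force is the grip in N (None keeps the last); returns when the fingers have stopped.
- ctrl.hold(seconds).
- ctrl.inverse_kinematics(position, orientation): joint angles nearest the present ones, or None.
- ctrl.get_obs(): the state.
- camera(name): name is "scene" or "top"; returns (picture, depth): 480x640x3 uint8, red, green, blue; 480x640 float32, m along the optical axis (not along the pixel's ray), 0 where there is no reading.
- get_calibration(name): a dict with "fx", "fy", "cx", "cy" (pixels), "distortion" ([k1, k2, p1, p2, k3] as OpenCV has them; the pictures are not rectified), "R" (3x3) and "t" (3): a world point X has camera coordinates R X + t. Camera axes: x right, y down, z forward; pixel columns grow to the right and rows downward; lengths in m; the calibration is good to about 2 mm. A picture is of the moment at which its call begins. get_calibration takes no time and is no camera call.
A pose or a line that the arm cannot do raises ctrl.PlanningError and nothing moves.
- ctrl.hand_in(): hands the job in, once; it reports no verdict.
The state is a dict: "time": time; "joint_positions": joint angles; "qd": joint speeds; "joint_torque": joint torques, N m; "tcp_pos": TCP position; "eef_rot": TCP orientation; "ft_force": force on the tool from outside, world axes, zero at the start; "ft_torque": the same for the moment, N m; "width": opening from 0.0 (shut) to 1.0 (fully open).
Only numpy, scipy, OpenCV 4.12 (cv2) and the standard library are available. Lean on these libraries where they do the work, as an engineer would, in place of code of your own. Each camera call takes 0.05 s, during which the arm holds its last target. There are 200 camera calls.

## Task

Test the three springs on the tester from left to right: press each cap slowly straight down until its top is level with the black line on the gauge plate, hold it there a moment to read the force, and let it up; do not crush it past the line, and if a spring has reached about 14 N before the line, hold that a moment and go no further, for none may take more than 22 N. Then take the one that carried about 9 N at the line and stand it gently, fully home, in the pocket of the clamp body, and prove it there by pressing it down the same 15 mm once more and letting it up, leaving the other two standing in their wells.

Things in the scene. Friction and masses are not known exactly. Their poses are not given: they have to be found in the camera images.
- spring_a_grip (a point): Spring unit A of three that look alike: round steel foot (34 mm diameter, 10 mm high), coil spring, and a steel cap on top (30 mm diameter, 14 mm high, flat top). 75 mm tall in all when free. This point is the centre of the cap, on the axis, 7 mm below the cap's top and 68 mm above the underside of the foot; it goes down with the cap. z is up along the axis. To carry the unit, grip the cap across its 30 mm diameter
- spring_a_foot (a point): Centre of the underside of the foot of spring unit A; z up along its axis
- spring_a: Spring unit A as a whole, loose, about 0.12 kg; origin at the centre of the underside of its foot
- cap_a (a joint): How far the cap of spring unit A is pressed down, m: 0 free, 0.015 with its top level with the mark (when it stands in a well), 0.026 crushed. Of the three units one carries about 4.5 N at the mark (weak), one about 9 N (the right one); one is far too stiff: 2.5 N more for each mm, past 14 N after about 5 mm. Which is which is known only by pressing
- spring_b_grip (a point): Spring unit B of three that look alike: round steel foot (34 mm diameter, 10 mm high), coil spring, and a steel cap on top (30 mm diameter, 14 mm high, flat top). 75 mm tall in all when free. This point is the centre of the cap, on the axis, 7 mm below the cap's top and 68 mm above the underside of the foot; it goes down with the cap. z is up along the axis. To carry the unit, grip the cap across its 30 mm diameter
- spring_b_foot (a point): Centre of the underside of the foot of spring unit B; z up along its axis
- spring_b: Spring unit B as a whole, loose, about 0.12 kg; origin at the centre of the underside of its foot
- cap_b (a joint): How far the cap of spring unit B is pressed down, m: 0 free, 0.015 with its top level with the mark (when it stands in a well), 0.026 crushed. Of the three units one carries about 4.5 N at the mark (weak), one about 9 N (the right one); one is far too stiff: 2.5 N more for each mm, past 14 N after about 5 mm. Which is which is known only by pressing
- spring_c_grip (a point): Spring unit C of three that look alike: round steel foot (34 mm diameter, 10 mm high), coil spring, and a steel cap on top (30 mm diameter, 14 mm high, flat top). 75 mm tall in all when free. This point is the centre of the cap, on the axis, 7 mm below the cap's top and 68 mm above the underside of the foot; it goes down with the cap. z is up along the axis. To carry the unit, grip the cap across its 30 mm diameter
- spring_c_foot (a point): Centre of the underside of the foot of spring unit C; z up along its axis
- spring_c: Spring unit C as a whole, loose, about 0.12 kg; origin at the centre of the underside of its foot
- cap_c (a joint): How far the cap of spring unit C is pressed down, m: 0 free, 0.015 with its top level with the mark (when it stands in a well), 0.026 crushed. Of the three units one carries about 4.5 N at the mark (weak), one about 9 N (the right one); one is far too stiff: 2.5 N more for each mm, past 14 N after about 5 mm. Which is which is known only by pressing
- tester: Spring tester, fixed: dark steel plate 96 mm (x) by 280 mm (y), 15 mm thick, with three wells in a row along its y, 90 mm apart, and an aluminium gauge plate 85 mm high standing along its far (+x) edge, its near face 50 mm beyond the wells' centres. Origin at the centre of the plate's underside, on the table; its +y end is the left end.
- mark (a point): Middle of the black line across the gauge plate, 69 mm above the table: the marked height for a cap's top (a free cap's top stands at 84 mm). A cap begins to move at 1 to 2.5 N
- clamp_body: Clamp body, fixed: aluminium block 85 x 85 mm, 32 mm high, with a low bolted ear (30 mm long, bolt head to 18 mm high) on its +y and -y sides and a round pocket bored in the middle of its top. Origin at the centre of its underside
- pocket (a point): Centre of the pocket's floor, 20 mm above the table; the pocket is 37.5 mm in diameter, 12 mm deep, open at the top
- station_left (a point): Centre of the floor of the left well (+y end of the plate), 9 mm above the table; the well is 36.5 mm in diameter and 6 mm deep
- station_middle (a point): Centre of the floor of the middle well (middle of the plate), 9 mm above the table; the well is 36.5 mm in diameter and 6 mm deep
- station_right (a point): Centre of the floor of the right well (-y end of the plate), 9 mm above the table; the well is 36.5 mm in diameter and 6 mm deep
Mind the look-alikes: they are no part of the job. Leave any green or yellow look-alike of the spring_c alone.

How it is judged (in metres and radians):
On the way, in this order (a step that is already met when the one before it is completed fails the run):
1. the spring in the left well is tested: cap pressed to the mark (15 mm down, within 2.5 mm), or, if it is too stiff for that, loaded above 10 N; held 0.3 s (((horizontal distance between spring_a_foot and station_left below 0.025 m and (value of joint cap_a between 0.0125 and 0.0175 m or contact force between tester and spring_a above 10 N)) or (horizontal distance between spring_b_foot and station_left below 0.025 m and (value of joint cap_b between 0.0125 and 0.0175 m or contact force between tester and spring_b above 10 N)) or (horizontal distance between spring_c_foot and station_left below 0.025 m and (value of joint cap_c between 0.0125 and 0.0175 m or contact force between tester and spring_c above 10 N)))), for 0.3 s.
2. the spring in the middle well is tested: cap pressed to the mark (15 mm down, within 2.5 mm), or, if it is too stiff for that, loaded above 10 N; held 0.3 s (((horizontal distance between spring_a_foot and station_middle below 0.025 m and (value of joint cap_a between 0.0125 and 0.0175 m or contact force between tester and spring_a above 10 N)) or (horizontal distance between spring_b_foot and station_middle below 0.025 m and (value of joint cap_b between 0.0125 and 0.0175 m or contact force between tester and spring_b above 10 N)) or (horizontal distance between spring_c_foot and station_middle below 0.025 m and (value of joint cap_c between 0.0125 and 0.0175 m or contact force between tester and spring_c above 10 N)))), for 0.3 s.
3. the spring in the right well is tested: cap pressed to the mark (15 mm down, within 2.5 mm), or, if it is too stiff for that, loaded above 10 N; held 0.3 s (((horizontal distance between spring_a_foot and station_right below 0.025 m and (value of joint cap_a between 0.0125 and 0.0175 m or contact force between tester and spring_a above 10 N)) or (horizontal distance between spring_b_foot and station_right below 0.025 m and (value of joint cap_b between 0.0125 and 0.0175 m or contact force between tester and spring_b above 10 N)) or (horizontal distance between spring_c_foot and station_right below 0.025 m and (value of joint cap_c between 0.0125 and 0.0175 m or contact force between tester and spring_c above 10 N)))), for 0.3 s.
4. the right spring stands fully home in the clamp body's pocket and is pressed down 15 mm (within 2.5 mm) there, carrying between 7.5 and 14 N, its own weight included; held 0.3 s ((((horizontal distance between spring_a_foot and pocket below 0.004 m and z of spring_a_foot in the frame of pocket below 0.003 m and angle between spring_a_foot's own z axis and vertical below 0.08 rad) and value of joint cap_a between 0.0125 and 0.0175 m and contact force between clamp_body and spring_a between 7.5 and 14 N) or ((horizontal distance between spring_b_foot and pocket below 0.004 m and z of spring_b_foot in the frame of pocket below 0.003 m and angle between spring_b_foot's own z axis and vertical below 0.08 rad) and value of joint cap_b between 0.0125 and 0.0175 m and contact force between clamp_body and spring_b between 7.5 and 14 N) or ((horizontal distance between spring_c_foot and pocket below 0.004 m and z of spring_c_foot in the frame of pocket below 0.003 m and angle between spring_c_foot's own z axis and vertical below 0.08 rad) and value of joint cap_c between 0.0125 and 0.0175 m and contact force between clamp_body and spring_c between 7.5 and 14 N))), for 0.3 s.
At the end, for the whole second after the job is handed in: The proved spring stands upright (0.08 rad) and at rest, cap up (3 mm) and released, on the floor of the clamp body's pocket (foot within 3 mm of the floor, axis within 4 mm of the pocket's); the other two stand upright (0.1 rad) within 10 mm of where they were ((((horizontal distance between spring_a_foot and pocket below 0.004 m and z of spring_a_foot in the frame of pocket below 0.003 m and angle between spring_a_foot's own z axis and vertical below 0.08 rad) and linear speed of spring_a below 0.02 m/s and value of joint cap_a below 0.003 m and (distance of spring_b_foot from where it was at the start of the episode below 0.01 m and angle between spring_b_foot's own z axis and vertical below 0.1 rad) and (distance of spring_c_foot from where it was at the start of the episode below 0.01 m and angle between spring_c_foot's own z axis and vertical below 0.1 rad)) or ((horizontal distance between spring_b_foot and pocket below 0.004 m and z of spring_b_foot in the frame of pocket below 0.003 m and angle between spring_b_foot's own z axis and vertical below 0.08 rad) and linear speed of spring_b below 0.02 m/s and value of joint cap_b below 0.003 m and (distance of spring_a_foot from where it was at the start of the episode below 0.01 m and angle between spring_a_foot's own z axis and vertical below 0.1 rad) and (distance of spring_c_foot from where it was at the start of the episode below 0.01 m and angle between spring_c_foot's own z axis and vertical below 0.1 rad)) or ((horizontal distance between spring_c_foot and pocket below 0.004 m and z of spring_c_foot in the frame of pocket below 0.003 m and angle between spring_c_foot's own z axis and vertical below 0.08 rad) and linear speed of spring_c below 0.02 m/s and value of joint cap_c below 0.003 m and (distance of spring_a_foot from where it was at the start of the episode below 0.01 m and angle between spring_a_foot's own z axis and vertical below 0.1 rad) and (distance of spring_b_foot from where it was at the start of the episode below 0.01 m and angle between spring_b_foot's own z axis and vertical below 0.1 rad)))); the robot touches nothing.
It fails at once if a spring is pressed on the tester with more than 22 N (contact force between tester and spring_a above 22 N or contact force between tester and spring_b above 22 N or contact force between tester and spring_c above 22 N).
It fails at once if a spring is crushed past the mark (cap more than 20 mm down) (value of joint any of cap_a, cap_b, cap_c above 0.02 m).
It fails at once if a spring is pushed or dropped on the clamp body with more than 22 N (contact force between clamp_body and spring_a above 22 N or contact force between clamp_body and spring_b above 22 N or contact force between clamp_body and spring_c above 22 N).
It also fails if it takes over 72 s, if anything falls off the work surface, if the arm or the gripper's body presses on something with over 40 N, if the wrist force passes 120 N, or if a joint passes its speed limit or range.

## Working session

There is one attempt and no reset: what is moved stays moved. The work goes in short steps, each a Python script; the robot and the scene stay as the last script left them, time stands still between calls to the robot, and variables do not carry over. Pictures are saved under pics/ and viewed, about 8 in all and at most 12, crops included, and the job is handed in when it is done.

```bash
ls; mkdir -p pics; python3 - <<'E'
from bench import ctrl,camera,get_calibration
import cv2,numpy as np
for n in("scene","top"):
    im,d=camera(n); cv2.imwrite(f"pics/{n}0.png",im[:,:,::-1]); np.savez(f"{n}0.npz",im=im,d=d)
    c=get_calibration(n); print(n,c, "campos",-np.array(c["R"]).T@np.array(c["t"]))
print(ctrl.get_obs())
E
```

```text
pics
scene {'fx': 612.1134283451568, 'fy': 612.1134283451568, 'cx': 326.07162164079176, 'cy': 241.92835160210421, 'distortion': array([-0.11425479,  0.        ,  0.        ,  0.        ,  0.        ]), 'R': array([[ 0.64260538, -0.76580539,  0.02450372],
       [-0.43293772, -0.38930286, -0.81302411],
       [ 0.63215762,  0.51184508, -0.58171415]]), 't': array([-0.36780549,  0.2974736 ,  0.99632655])} campos [-0.26469409 -0.67582495  0.83044307]
top {'fx': 587.321271617862, 'fy': 587.321271617862, 'cx': 321.5031933829281, 'cy': 243.8100391774118, 'distortion': array([-0.05204545,  0.        ,  0.        ,  0.        ,  0.        ]), 'R': array([[-0.02226764, -0.9991338 , -0.03515405],
       [-0.98784707,  0.02739915, -0.15299497],
       [ 0.15382564,  0.03131999, -0.9876015 ]]), 't': array([0.01705189, 0.59543991, 1.04063985])} campos [ 0.42850619 -0.03187025  1.11943623]
{'time': 0.1, 'joint_positions': array([-58.98614811,  29.11962894, -13.60945674,  86.00363657,
         7.20038688,  65.82728575,  -8.86915485]), 'qd': array([ 0.02482008, -0.00154665, -0.05433023, -0.24198295, -0.01059319,
        0.05479768, -0.04562032]), 'joint_torque': array([-4.57221424e-03, -6.21842480e+01, -2.19445892e+00, -2.50211799e+01,
        1.25918651e-02,  7.79221620e-03, -1.45728285e-05]), 'tcp_pos': array([0.26369614, 0.56614022, 0.23052444]), 'eef_rot': array([-1.79907988e+02,  4.18064649e-04,  1.55031069e+02]), 'ft_force': array([0.51546356, 0.24939144, 0.629035  ]), 'ft_torque': array([-0.03159115,  0.0236022 , -0.01904862]), 'width': 1.0019824607312449}
```

View pics/scene0.png

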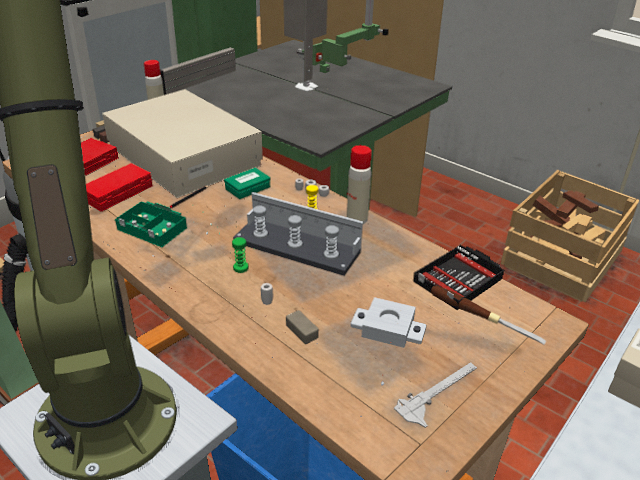

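View pics/top0.png

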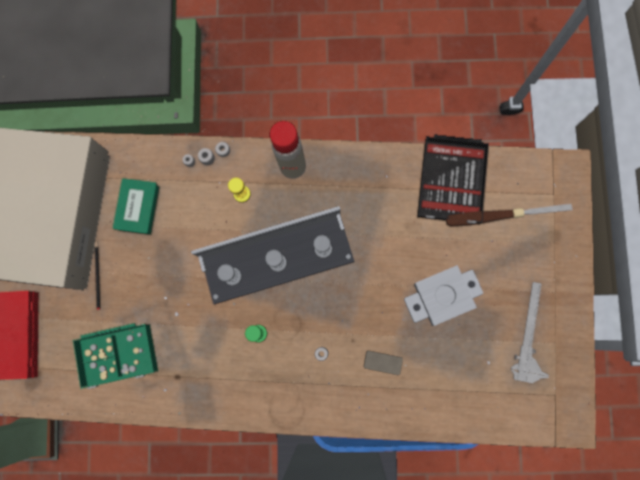

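The scene shows three grey springs in the tester. In the top view the caps are at (229,274), (276,260) and (322,245). The pocket is at (445,294). The things that could be mistaken for them are the green spring (255,334), the yellow spring (237,186) and the plain nuts/cylinders at (321,354) and (188–222,155). I choose the three grey ones on the dark plate. Next I measure from both views.

```bash
cat > h.py <<'E'
import numpy as np,cv2
from bench import ctrl,camera,get_calibration
def norm(c,uv):
    K=np.array([[c["fx"],0,c["cx"]],[0,c["fy"],c["cy"]],[0,0,1]])
    p=cv2.undistortPoints(np.array(uv,float).reshape(-1,1,2),K,np.array(c["distortion"])).reshape(-1,2)
    return np.c_[p,np.ones(len(p))]
def ray(n,uv):
    c=get_calibration(n);R=np.array(c["R"]);return -R.T@np.array(c["t"]),norm(c,uv)@R
def plane(n,uv,z):
    o,d=ray(n,uv);return o+d*((z-o[2])/d[:,2])[:,None]
def tri(u1,u2):
    o1,d1=ray("top",[u1]);o2,d2=ray("scene",[u2]);A=np.c_[d1[0],-d2[0]]
    s=np.linalg.lstsq(A,o2-o1,rcond=None)[0];a=o1+s[0]*d1[0];b=o2+s[1]*d2[0];return (a+b)/2,np.linalg.norm(a-b)
def cloud(n,d):
    h,w=d.shape;v,u=np.mgrid[:h,:w];o,r=ray(n,np.c_[u.ravel(),v.ravel()])
    P=(o+r*d.ravel()[:,None]).reshape(h,w,3);P[d==0]=np.nan;return P
E
python3 - <<'E'
from h import *
for n in("top","scene"):
    z=np.load(n+"0.npz");P=cloud(n,z["d"]);X,Y,Z=P[...,0],P[...,1],P[...,2]
    reg=(X>.3)&(X<.8)&(Y>-.45)&(Y<.35)
    hsv=cv2.cvtColor(z["im"],cv2.COLOR_RGB2HSV)
    m=(reg&(Z>.074)&(Z<.095)&(hsv[...,1]<60)).astype(np.uint8)
    k,l,s,c=cv2.connectedComponentsWithStats(m)
    for i in range(1,k):
        if s[i,4]>30: print(n,"hi",s[i],c[i].round(1),np.median(P[l==i],0).round(4),P[l==i].mean(0).round(4))
    # tester/clamp/table
    m=(reg&(Z>.024)&(Z<.042)&(hsv[...,1]<60)).astype(np.uint8)
    k,l,s,c=cv2.connectedComponentsWithStats(m)
    for i in range(1,k):
        if s[i,4]>200: print(n,"32mm",s[i],c[i].round(1),np.median(P[l==i],0).round(4))
    t=reg&(abs(Z)<.008);print("table z",np.nanmedian(Z[t]))
im=np.load("top0.npz")["im"][:,:,::-1];a=cv2.resize(im[190:345,180:500],None,fx=2.5,fy=2.5,interpolation=2)
im=np.load("scene0.npz")["im"][:,:,::-1];b=cv2.resize(im[185:355,230:450],None,fx=2.4,fy=2.4)[:,:800]
b=cv2.resize(im[185:355,230:450],(272,210)) if 0 else cv2.resize(im[190:350,230:450],(275,200))
cv2.imwrite("pics/crop1.png",a)
E
```

```text
top hi [276 151  28  16  79] [292.3 162.3] [0.7393 0.0473 0.0858] [0.7417 0.0509 0.0855]
top hi [191 206 149  49 667] [265.4 229.9] [0.618  0.1016 0.0837] [0.618  0.1014 0.0831]
top hi [314 235  16  17 220] [321.6 243.1] [5.912e-01 4.000e-04 8.350e-02] [0.5911 0.0009 0.0834]
top hi [266 250  16  17 220] [273.6 257.7] [0.5668 0.0866 0.0835] [0.5671 0.0871 0.0834]
top hi [217 264  18  17 228] [225.5 272.4] [0.5433 0.1732 0.0833] [0.5431 0.1736 0.0832]
top 32mm [201 215 138  57 312] [262.7 238.7] [0.6127 0.1136 0.0331]
top 32mm [ 415  265   61   61 1847] [445.1 294.9] [ 0.4967 -0.2231  0.0321]
top 32mm [364 351  39  24 582] [382.9 362.4] [ 0.3767 -0.1044  0.027 ]
table z -6.021644034515106e-07
scene hi [348 188  22  13 133] [359.9 194.2] [0.7438 0.0406 0.0856] [0.7463 0.0445 0.0854]
scene hi [252 193 111  34 654] [308.7 209.6] [0.6192 0.092  0.0819] [0.6189 0.0949 0.0816]
scene hi [253 205  13  12 126] [259.3 210.4] [0.5395 0.1716 0.0847] [0.54   0.172  0.0834]
scene hi [289 215  13  12 131] [294.8 220.3] [0.563 0.085 0.085] [0.5638 0.0853 0.0834]
scene hi [326 225  13  12 134] [332.  230.6] [ 0.5868 -0.0015  0.0847] [ 0.5878 -0.0009  0.0835]
scene 32mm [ 362  297   53   43 1350] [388.6 317.6] [ 0.4903 -0.224   0.0331]
scene 32mm [286 311  32  26 406] [301.9 323.3] [ 0.3728 -0.1067  0.0284]
table z 0.0015154155895538701
```

View pics/crop1.png

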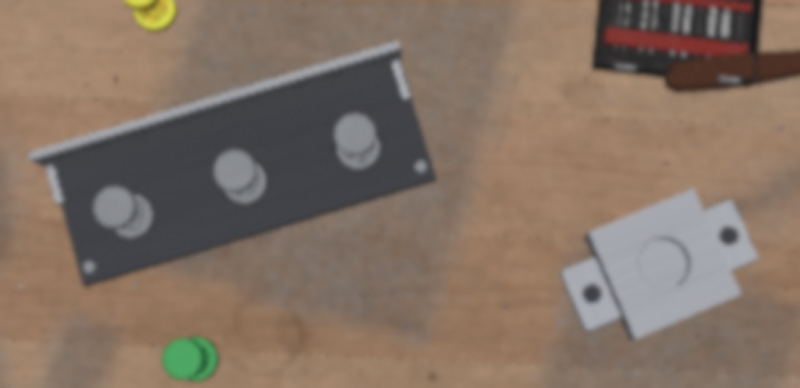

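The crop confirms three grey caps on the dark plate. The cap tops measure about 84 mm high in both views and are 89.7 mm apart, as the text says, with the tester at a yaw of about 15.6°. Next I go above the left one and start pressing.

```bash
cat >> h.py <<'E'
YAW=15.6
S={"L":(.5425,.1735),"M":(.5665,.087),"R":(.5905,.0005)}
def st():
    o=ctrl.get_obs();return o["time"],np.array(o["tcp_pos"]),np.array(o["ft_force"]),o
def fz(n=5):
    v=[]
    for _ in range(n): ctrl.hold(.02);v.append(st()[2][2])
    return float(np.mean(v))
def press(x,y,rot,ztop,zmark,fstop=12.0):
    """tool at (x,y) above; press down in small steps, hold, release"""
    ctrl.move_linear([x,y,ztop+.005],rot,speed=.05);ctrl.hold(.3);f0=fz(8);z=ztop+.002;log=[];step=.001
    p=0
    ctrl.move_linear([x,y,z],speed=.02)
    while True:
        f=fz(3)-f0;zz=st()[1][2];log.append((round(zz*1e3,2),round(f,2)))
        if f>fstop or z<=zmark+1e-5: break
        d=.001
        if f-p>1.4: d=min(.001,max(.0003,(fstop+.6-f)/2.6*.001))
        p=f;z=max(z-d,zmark);ctrl.move_linear([x,y,z],speed=.012)
    ctrl.hold(.7);f=fz(5)-f0;zz=st()[1]
    print("hold z",zz.round(4),"F",round(f,2),log)
    ctrl.move_linear([x,y,ztop+.004],speed=.03);print("after",round(fz(3)-f0,2))
    ctrl.move_linear([x,y,ztop+.03],speed=.1);print("t",st()[0]);return f
E
python3 - <<'E'
from h import *
x,y=S["L"]
for yw in(YAW,YAW-180):print(yw,[ctrl.inverse_kinematics([*S[k],.13],[180,0,yw]) for k in "LR"])
ctrl.grip(0.0,40);print(st()[0])
ctrl.move_pose([x,y,.13],[180,0,YAW-180]);t,p,f,o=st();print(t,p,f,o["eef_rot"],o["width"])
im,d=camera("scene");im2,_=camera("top");c=np.hstack([im[120:320,180:400],im2[170:370,120:340]])[:,:,::-1]
cv2.imwrite("pics/above.png",cv2.resize(c,None,fx=1.8,fy=1.8))
E
```

```text
15.6 [array([-34.5910152 ,  31.43959402,  22.42483617, 102.73971926,
       -15.32953044,  48.81942879, -79.362952  ]), array([-19.64782539,  33.97716099,  27.82353693,  99.57139744,
       -19.52649105,  51.29886974, -57.90847625])]
-164.4 [array([ -8.34211228,  30.42196351, -18.18296441, 102.38708969,
        12.06844916,  49.09092752,  73.47372953]), array([  6.74221397,  31.70645721, -14.38143014,  99.21028503,
         9.76753077,  50.3047041 ,  93.76186245])]
0.8667
2.6583 [0.54234873 0.17484103 0.13027787] [-0.49684943  0.60732293  0.35378602] [ 1.79958227e+02  3.41328056e-02 -1.64328673e+02] 0.004086124785897999
```

View pics/above.png

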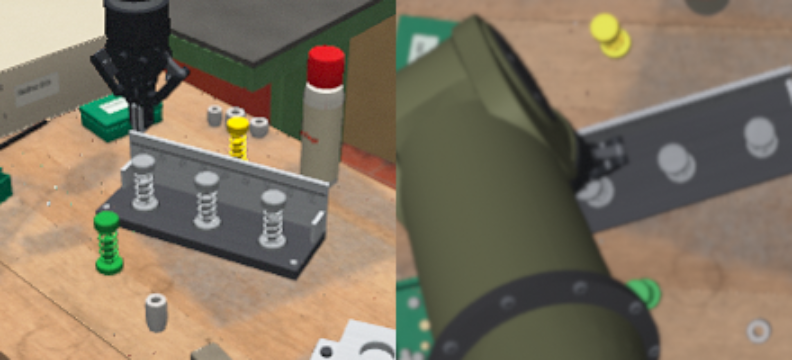

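```bash
cat >> h.py <<'E'
def proj(n,X):
    c=get_calibration(n);K=np.array([[c["fx"],0,c["cx"]],[0,c["fy"],c["cy"]],[0,0,1]])
    return cv2.projectPoints(np.array(X,float).reshape(-1,1,3),cv2.Rodrigues(np.array(c["R"]))[0],np.array(c["t"]),K,np.array(c["distortion"]))[0].reshape(-1,2)
E
python3 - <<'E'
from h import *
p=st()[1];print(p)
for n,o in(("scene",(180,120)),("top",(120,170))):
    q=proj(n,[p,[*S["L"],.084],[*S["L"],.077]]);print(n,((q-o)*1.8).round(1))
z=np.load("top0.npz")
for n in("top","scene"):
    im=np.load(n+"0.npz")["im"];q=proj(n,[[*S[k],.084] for k in "LMR"]);print(n,q.round(1))
E
```

```text
[0.54230145 0.17484995 0.1302441 ]
scene [[141.  129. ]
 [143.3 161.1]
 [143.5 165.8]]
top [[178.9 179.9]
 [189.9 184.7]
 [191.3 185.5]]
top [[225.5 272.6]
 [273.6 258. ]
 [321.8 243.4]]
scene [[259.6 209.5]
 [295.1 219.3]
 [332.2 229.6]]
```

```bash
python3 - <<'E'
from h import *
press(*S["L"],[180,0,YAW-180],.084,.069)
E
```

```text
hold z [0.5429 0.1736 0.0796] F 14.29 [(np.float64(85.85), 0.76), (np.float64(84.97), 0.78), (np.float64(84.17), 2.13), (np.float64(83.22), 4.9), (np.float64(82.37), 6.95), (np.float64(81.59), 8.84), (np.float64(80.84), 11.1), (np.float64(80.39), 11.78), (np.float64(79.59), 13.48)]
after 0.58
t 8.6167
```

The left spring is the stiff one: about 13.5–14.3 N at roughly 5 mm. Now the other two.

```bash
python3 - <<'E'
from h import *
R=[180,0,YAW-180]
for k in "MR":
    ctrl.move_linear([*S[k],.114],R,speed=.12)
    print(k);press(*S[k],R,.084,.0694)
E
```

```text
M
hold z [0.5667 0.087  0.0699] F 8.99 [(np.float64(85.87), -0.03), (np.float64(84.98), 0.33), (np.float64(84.18), 1.99), (np.float64(83.11), 2.35), (np.float64(82.05), 2.65), (np.float64(81.04), 3.24), (np.float64(80.04), 3.77), (np.float64(79.04), 4.81), (np.float64(78.05), 4.74), (np.float64(77.09), 5.67), (np.float64(76.15), 5.95), (np.float64(75.19), 6.45), (np.float64(74.24), 7.1), (np.float64(73.28), 7.37), (np.float64(72.37), 8.33), (np.float64(71.43), 8.34), (np.float64(70.46), 8.76), (np.float64(69.89), 9.03)]
after -0.23
t 18.0583
R
hold z [5.905e-01 5.000e-04 6.940e-02] F 4.38 [(np.float64(85.87), -0.01), (np.float64(84.96), -0.3), (np.float64(84.1), 0.56), (np.float64(83.03), 0.61), (np.float64(82.01), 0.94), (np.float64(81.01), 1.61), (np.float64(80.02), 1.62), (np.float64(79.0), 1.78), (np.float64(78.01), 1.84), (np.float64(77.02), 3.04), (np.float64(76.01), 3.3), (np.float64(75.01), 2.96), (np.float64(74.02), 3.41), (np.float64(73.02), 3.58), (np.float64(72.01), 3.8), (np.float64(71.01), 4.13), (np.float64(70.04), 4.13), (np.float64(69.42), 4.53)]
after 0.17
t 27.5
```

The middle spring is the right one (9.0 N at the line) and the right-hand one is weak (4.4 N). Now I measure the pocket from both views.

```bash
python3 - <<'E'
from h import *
out=[]
for n in("top","scene"):
    z=np.load(n+"0.npz");im=z["im"];P=cloud(n,z["d"]);X,Y,Z=P[...,0],P[...,1],P[...,2]
    # pixels of the block -> world plane z=.032
    u0,v0=(445,294.5) if n=="top" else (389,316)
    v,u=np.mgrid[int(v0)-45:int(v0)+45,int(u0)-50:int(u0)+50]
    W=plane(n,np.c_[u.ravel(),v.ravel()],.032)
    m=(abs(Z-.032)<.0035)[v.ravel(),u.ravel()]
    k,l,s,c=cv2.connectedComponentsWithStats(m.reshape(v.shape).astype(np.uint8))
    i=1+np.argmax(s[1:,4]);mm=(l==i)
    Q=W[mm.ravel()][:,:2]
    r=cv2.minAreaRect((Q*1000).astype(np.float32));print(n,"rect",r)
    # rim: unoccupied pixels inside
    hole=[c for c in cv2.findContours(mm.astype(np.uint8),cv2.RETR_CCOMP,cv2.CHAIN_APPROX_NONE)[0]]
    for h in hole:
        if 30<len(h)<120:
            p=h.reshape(-1,2)+[int(u0)-50,int(v0)-45];w=plane(n,p,.032)[:,:2]*1000
            print("hole",len(h),cv2.minEnclosingCircle(w.astype(np.float32)),w.mean(0))
    out.append(cv2.resize(im[int(v0)-35:int(v0)+35,int(u0)-40:int(u0)+40],None,fx=5,fy=5,interpolation=2))
cv2.imwrite("pics/pocket.png",np.hstack(out)[:,:,::-1])
E
```

```text
top rect ((496.7176208496094, -223.77938842773438), (85.42228698730469, 86.13319396972656), 21.138790130615234)
hole 65 ((496.6965637207031, -222.09878540039062), 22.69780731201172) [ 495.84934096 -222.89695015]
scene rect ((494.123046875, -221.83935546875), (93.75577545166016, 86.40166473388672), 21.232872009277344)
hole 47 ((494.5113830566406, -221.3762664794922), 20.492076873779297) [ 494.52468773 -222.02737346]
```

View pics/pocket.png

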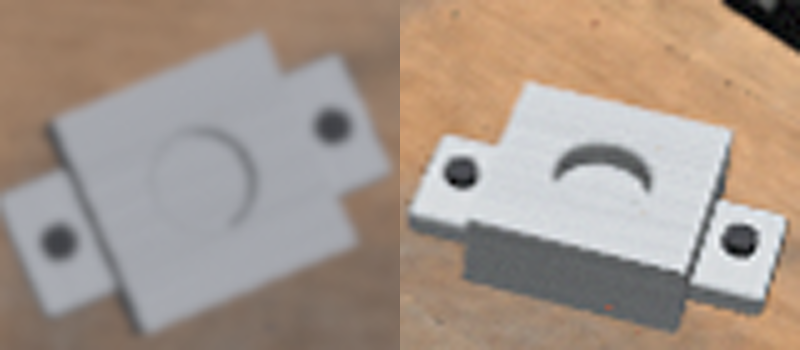

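The picture shows the block's top face square with the pocket in the middle. Its scene corners in the right panel are (128,83), (332,130), (287,275) and (68,220), and the bolts are at (461,173)→(61,173) and (340,240). I cross-check the pocket from these, then grasp the middle spring.

```bash
python3 - <<'E'
from h import *
f=lambda L,o:(np.array(L)+.5)/5-.5+o
sc=f([(128,83),(332,130),(287,275),(68,220)],(349,281));w=plane("scene",sc,.032)[:,:2]*1e3
print("scene top face",w.round(1),w.mean(0),[np.linalg.norm(w[i]-w[i-1]).round(1) for i in range(4)])
b=plane("scene",f([(61,172),(340,240)],(349,281)),.017)[:,:2]*1e3;print("scene bolts",b.mean(0),np.linalg.norm(b[0]-b[1]))
tc=f([(265,32),(358,241),(146,333),(52,121)],(405,259));w=plane("top",tc,.032)[:,:2]*1e3;print("top face",w.mean(0),[np.linalg.norm(w[i]-w[i-1]).round(1) for i in range(4)])
b=plane("top",f([(58,242),(332,126)],(405,259)),.017)[:,:2]*1e3;print("top bolts",b.mean(0),np.linalg.norm(b[0]-b[1]),np.degrees(np.arctan2(*(b[0]-b[1]))))
E
```

```text
scene top face [[ 521.9 -167. ]
 [ 552.5 -244.5]
 [ 472.9 -276.9]
 [ 442.6 -197.2]] [ 497.47859244 -221.39746055] [np.float64(84.8), np.float64(83.3), np.float64(85.9), np.float64(85.2)]
scene bolts [ 496.09624914 -221.78747234] 112.07349195989262
top face [ 496.50643352 -223.91088403] [np.float64(86.1), np.float64(83.5), np.float64(85.3), np.float64(84.4)]
top bolts [ 496.51534444 -222.81910213] 111.8811359763264 -21.23246659321639
```

```bash
python3 - <<'E'
from h import *
R=[180,0,YAW-180];x,y=S["M"]
ctrl.move_linear([x,y,.125],R,speed=.15)
ctrl.grip(.65,30);print(st()[0],st()[3]["width"])
ctrl.move_linear([x,y,.059],speed=.1);ctrl.hold(.2);f0=st()[2]
ctrl.grip(0,30);ctrl.hold(.3);t,p,f,o=st();print(t,p,o["width"],"dF",f-f0,o["ft_torque"])
im,d=camera("scene");im2,_=camera("top");cv2.imwrite("pics/grasp.png",cv2.resize(im[170:290,220:380],None,fx=4,fy=4)[:,:,::-1])
E
```

```text
28.8167 0.6482944190379518
30.475 [0.56655423 0.08716157 0.05906109] 0.33394052404674823 dF [-0.4677935   1.63201216  1.78773308] [0.16864326 0.03444083 0.03449433]
```

View pics/grasp.png

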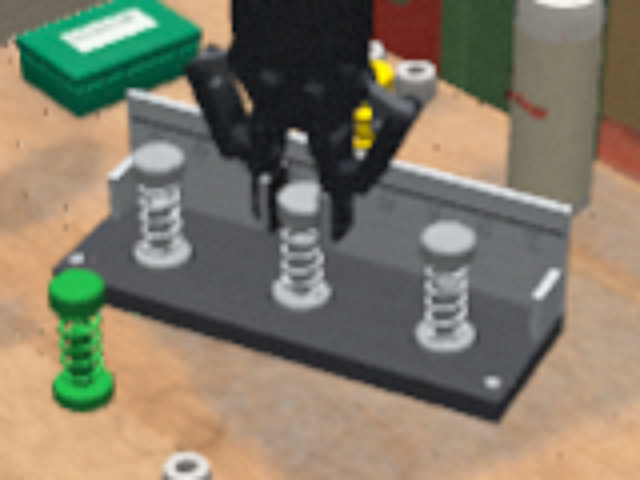

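The middle spring is gripped by the cap (28.4 mm opening), and its neighbours are clear. I lift it, carry it above the pocket and look.

```bash
python3 - <<'E'
from h import *
R=[180,0,YAW-180];x,y=S["M"]
ctrl.move_linear([x,y,.155],R,speed=.1)
ctrl.move_linear([.4967,-.2225,.155],R,speed=.17)
ctrl.move_linear([.4967,-.2225,.100],R,speed=.1);ctrl.hold(.4)
t,p,f,o=st();print(t,p,f,o["eef_rot"])
im,d=camera("scene");np.savez("over.npz",im=im,d=d)
q=proj("scene",[[p[0],p[1],z] for z in(.050,.060,.100+.025,.032,.02)]);print(q.round(1))
cv2.imwrite("pics/over.png",cv2.resize(im[240:350,320:460],None,fx=5.5,fy=5.5,interpolation=2)[:,:,::-1])
E
```

```text
34.8 [ 0.49680311 -0.22256617  0.10028959] [ 0.03923342  0.02060237 -0.7153867 ] [-1.79981230e+02  2.13576900e-02 -1.64403183e+02]
[[390.5 309.1]
 [390.9 305.1]
 [394.  278.6]
 [389.6 316. ]
 [389.1 320.6]]
```

View pics/over.png

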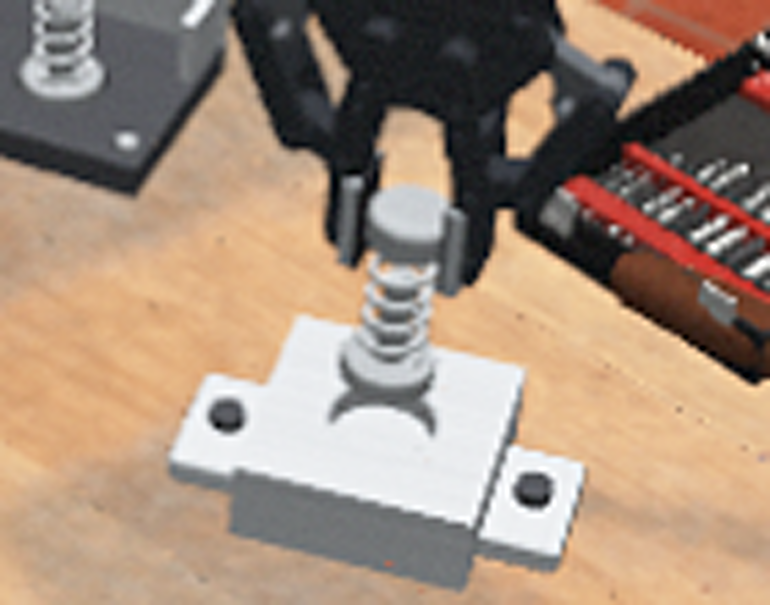

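Seen sideways, the foot (centre column 387 in the crop) lines up with the pocket (383), as predicted. I check the depth direction and the tilt numerically with the cloud.

```bash
python3 - <<'E'
from h import *
z=np.load("over.npz");im=z["im"];P=cloud("scene",z["d"]);X,Y,Z=P[...,0],P[...,1],P[...,2]
r=np.hypot(X-.4967,Y+.2225)
v,u=np.nonzero((r<.03)&(Z>.040)&(Z<.068)&(np.abs(np.arange(640)[None]-390)<14))
Q=P[v,u]
for lo in np.arange(.04,.066,.003):
    s=(Q[:,2]>=lo)&(Q[:,2]<lo+.003)
    if s.sum()>3: print(lo.round(3),s.sum(),Q[s].mean(0).round(4),"v",v[s].min(),v[s].max(),"u",u[s].min(),u[s].max())
g=(u>=388)&(u<=392);o=np.argsort(v[g]);print([(v[g][i],*(Q[g][i]*1e3).round(1)) for i in o if u[g][i]==390])
c=(r<.025)&(Z>.105)&(Z<.13);vv,uu=np.nonzero(c)
for w in range(270,292):
    if c[w,394]: print(w,(P[w,394]*1e3).round(1),end=" ")
E
```

```text
0.052 13 [ 0.4862 -0.2218  0.0539] v 306 312 u 381 397
0.055 16 [ 0.488  -0.2292  0.0565] v 303 312 u 384 398
0.058 54 [ 0.4898 -0.2239  0.0598] v 301 311 u 381 398
0.061 70 [ 0.4928 -0.2215  0.0624] v 300 310 u 381 398
0.064 8 [ 0.4959 -0.225   0.065 ] v 300 309 u 385 396
[(np.int64(305), np.float64(495.8), np.float64(-221.2), np.float64(60.2)), (np.int64(306), np.float64(490.6), np.float64(-224.5), np.float64(63.0)), (np.int64(307), np.float64(489.3), np.float64(-225.5), np.float64(62.0)), (np.int64(308), np.float64(490.4), np.float64(-225.1), np.float64(58.5)), (np.int64(309), np.float64(486.1), np.float64(-227.9), np.float64(60.5)), (np.int64(310), np.float64(484.6), np.float64(-229.1), np.float64(59.7)), (np.int64(311), np.float64(483.5), np.float64(-230.0), np.float64(58.5)), (np.int64(312), np.float64(488.9), np.float64(-227.0), np.float64(50.5))]
273 [ 506.8 -215.2  128.3] 274 [ 504.7 -216.7  128. ] 275 [ 504.8 -216.9  125.7] 276 [ 500.1 -219.9  127.7] 277 [ 500.  -220.3  125.6] 278 [ 496.7 -222.5  126.4] 279 [ 492.7 -225.1  127.9] 280 [ 491.9 -225.8  126.3] 281 [ 488.5 -228.1  127.3] 282 [ 486.4 -229.6  127.1] 283 [ 485.1 -230.6  126. ] 284 [ 486.9 -229.8  122.1] 285 [ 486.8 -230.1  120. ] 286 [ 486.3 -230.6  118.2] 287 [ 487.5 -230.2  114.9]
```

```bash
python3 - <<'E'
from h import *
im=np.load("over.npz")["im"];g=cv2.cvtColor(im,cv2.COLOR_RGB2GRAY)
print("cap col394",[(r,int(g[r,393:396].mean())) for r in range(268,292)])
print("foot col390",[(r,int(g[r,389:392].mean())) for r in range(296,324)])
print("foot row306",[(c,int(g[306:308,c].mean())) for c in range(378,402)])
th=np.linspace(0,2*np.pi,400)
def circ(cx,cy,z,r): return proj("scene",np.c_[cx+r*np.cos(th),cy+r*np.sin(th),0*th+z])
for s in(-.002,0,.002,.004):
    cx,cy=.4968+s*.963,-.2226+s*.269
    a=circ(cx,cy,.1253,.015);b=circ(cx,cy,.1113,.015);c=circ(cx,cy,.0503,.017);d=circ(cx,cy,.0603,.017)
    print(s,"cap far",a[:,1].min().round(1),"cap top near",a[:,1].max().round(1),"cap low near",b[:,1].max().round(1),"foot low near",c[:,1].max().round(1),"foot top near",d[:,1].max().round(1),"foot u",c[:,0].min().round(1),c[:,0].max().round(1))
p=circ(.4967,-.2225,.032,.01875);print("pocket far",p[:,1].min(),"u",p[:,0].min(),p[:,0].max(), "floor near/far",circ(.4967,-.2225,.02,.01875)[:,1].min())
E
```

```text
cap col394 [(268, 196), (269, 198), (270, 196), (271, 197), (272, 200), (273, 205), (274, 207), (275, 205), (276, 207), (277, 206), (278, 207), (279, 207), (280, 211), (281, 213), (282, 201), (283, 156), (284, 106), (285, 94), (286, 96), (287, 93), (288, 149), (289, 205), (290, 203), (291, 196)]
foot col390 [(296, 127), (297, 89), (298, 110), (299, 194), (300, 135), (301, 87), (302, 94), (303, 203), (304, 133), (305, 101), (306, 191), (307, 207), (308, 205), (309, 199), (310, 132), (311, 97), (312, 96), (313, 111), (314, 226), (315, 239), (316, 237), (317, 237), (318, 236), (319, 234), (320, 235), (321, 236), (322, 235), (323, 233)]
foot row306 [(378, 234), (379, 234), (380, 238), (381, 194), (382, 100), (383, 131), (384, 183), (385, 204), (386, 202), (387, 206), (388, 203), (389, 201), (390, 198), (391, 199), (392, 201), (393, 207), (394, 210), (395, 191), (396, 199), (397, 209), (398, 175), (399, 220), (400, 237), (401, 238)]
-0.002 cap far 274.0 cap top near 284.3 cap low near 290.2 foot low near 315.6 foot top near 311.7 foot u 381.2 399.0
0 cap far 273.4 cap top near 283.7 cap low near 289.6 foot low near 315.0 foot top near 311.0 foot u 381.6 399.4
0.002 cap far 272.8 cap top near 283.0 cap low near 288.9 foot low near 314.3 foot top near 310.4 foot u 382.0 399.7
0.004 cap far 272.2 cap top near 282.4 cap low near 288.3 foot low near 313.7 foot top near 309.8 foot u 382.3 400.0
pocket far 309.53832623709104 u 379.870962299806 399.2857368499831 floor near/far 314.0958409589872
```

The edges put the foot about 2 mm too far along the pads' free direction, plus about 1 mm sideways. I correct by (−1.5, −1.4) mm and lower it under force guard.

```bash
cat >> h.py <<'E'
def lower(x,y,z0,z1,lim=3.0):
    ctrl.move_linear([x,y,z0],speed=.05);ctrl.hold(.3);f0=np.mean([st()[2] for _ in range(1)],0);z=z0;log=[]
    f0z=fz(6)
    while z>z1:
        z-=.001;ctrl.move_linear([x,y,z],speed=.012);f=fz(2)-f0z;p=st();log.append((round(p[1][2]*1e3,1),round(f,1)))
        if f>lim: break
    print(log,"lat",(st()[2]-f0).round(2),st()[0]);return z
E
python3 - <<'E'
from h import *
z=lower(.4952,-.2239,.087,.068)
im,d=camera("scene");np.savez("low.npz",im=im,d=d)
cv2.imwrite("pics/low.png",cv2.resize(im[240:350,320:460],None,fx=5.5,fy=5.5,interpolation=2)[:,:,::-1])
E
```

```text
[(np.float64(86.0), 0.5), (np.float64(84.9), 0.5), (np.float64(83.9), 0.2), (np.float64(83.0), -0.2), (np.float64(82.0), 0.2), (np.float64(81.0), -0.2), (np.float64(79.9), -0.1), (np.float64(78.9), 0.1), (np.float64(78.0), 0.5), (np.float64(76.9), 0.5), (np.float64(76.0), -0.0), (np.float64(75.0), 0.2), (np.float64(73.9), 0.4), (np.float64(72.9), 0.4), (np.float64(71.9), -0.3), (np.float64(70.9), -0.1), (np.float64(70.2), 2.8), (np.float64(69.1), 3.5)] lat [0.36 0.56 3.39] 40.7667
```

View pics/low.png

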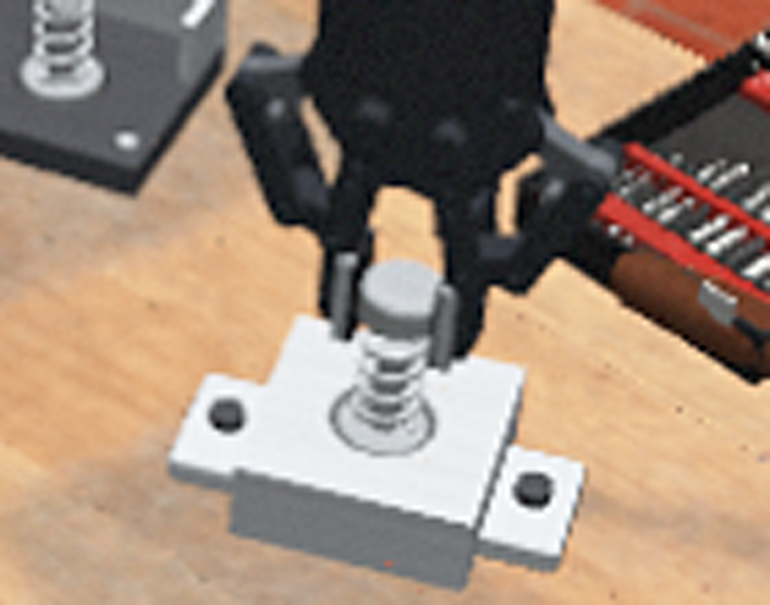

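The foot sits inside the pocket, with first contact at TCP 0.0702 where 0.070 was expected, so it is fully home. I release it and do the proof press.

```bash
python3 - <<'E'
from h import *
R=[180,0,YAW-180]
ctrl.move_linear([.4952,-.2239,.0701],speed=.02)
ctrl.grip(.7,30);ctrl.hold(.2)
ctrl.move_linear([.4952,-.2239,.13],speed=.08);ctrl.grip(0,30);print(st()[0])
ctrl.move_linear([.4964,-.2226,.115],R,speed=.1)
im,d=camera("scene");cv2.imwrite("pics/rel.png",cv2.resize(im[240:350,320:460],None,fx=5.5,fy=5.5,interpolation=2)[:,:,::-1])
E
```

```text
43.1667
```

View pics/rel.png

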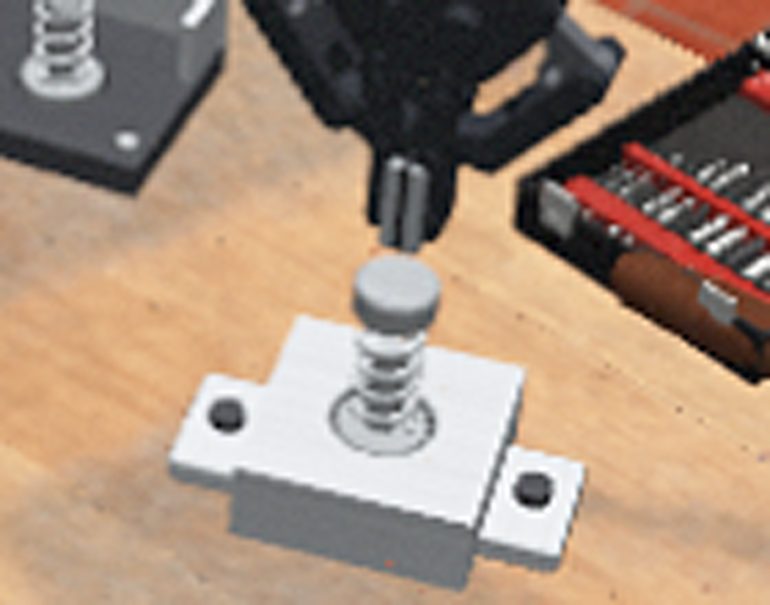

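The spring stands upright and free in the pocket with the shut tips above its cap. Now the proof press.

```bash
python3 - <<'E'
from h import *
R=[180,0,YAW-180]
press(.4964,-.2226,R,.095,.0803)
ctrl.move_linear([.45,-.22,.25],speed=.15);ctrl.hold(.3);print(st()[0])
im,d=camera("scene");cv2.imwrite("pics/end.png",cv2.resize(im[180:360,220:460],None,fx=3.3,fy=3.3,interpolation=2)[:,:,::-1])
E
```

```text
hold z [ 0.4966 -0.2227  0.0808] F 9.17 [(np.float64(96.89), 0.35), (np.float64(95.98), 0.09), (np.float64(95.14), 1.47), (np.float64(94.09), 2.32), (np.float64(93.05), 3.0), (np.float64(92.05), 3.47), (np.float64(91.02), 3.59), (np.float64(90.05), 4.25), (np.float64(89.02), 4.79), (np.float64(88.09), 5.44), (np.float64(87.16), 5.52), (np.float64(86.18), 6.38), (np.float64(85.22), 6.72), (np.float64(84.28), 7.21), (np.float64(83.32), 7.3), (np.float64(82.37), 8.31), (np.float64(81.42), 8.74), (np.float64(80.75), 8.82)]
after -0.44
t 51.8667
53.2083
```

View pics/end.png

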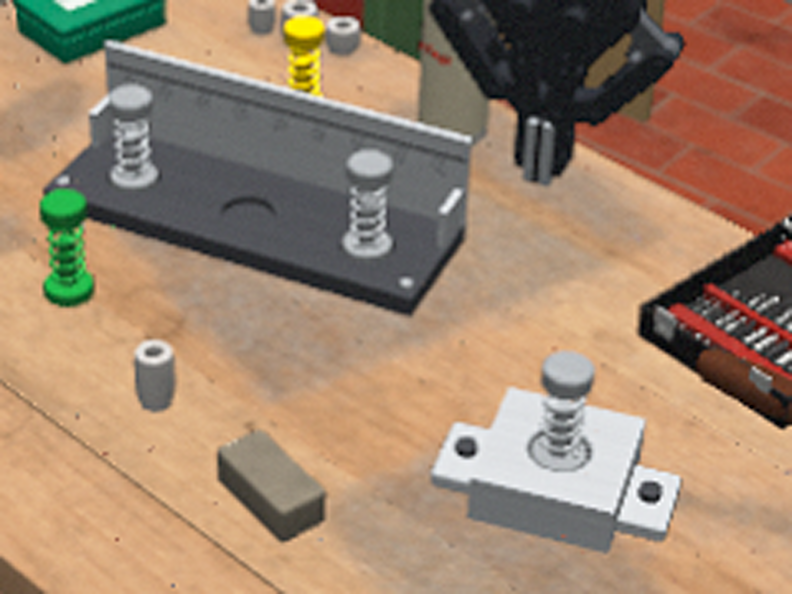

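The proved spring stands upright in the pocket (565,410). The other two stand in their wells at (132,135) and (370,205), and the gripper is clear.

```bash
python3 -c "
from bench import ctrl
print(ctrl.hand_in())"
```

```text
the job is handed in; nothing more can be done
None
```

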